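# Dress the yarn shop's display counter

### The job

Lay out the counter display: centre the brass hand bell on the dark iron stand, put the lidded glass jar on the cork coaster between the iron stand and the wooden riser, and put the blue cup on the coaster directly in front of the iron stand, on the robot's side. Centre the flat metal tin on the wooden riser, its long sides along the riser's long sides, and then stand the wooden spool in the middle of the tin's lid. Everything ends upright on its own place.

Things in the scene. Friction and masses are not known exactly. Their poses are not given: they have to be found in the camera images.
- bell: brass hand bell with a wooden handle, loose, standing upright, 98 mm tall, about 0.18 kg. Brass skirt 64 mm across at the bottom, narrowing to 24 mm at 45 mm height; above it an upright round handle, 20 mm across between 60 and 90 mm height. Origin: centre of the underside, z up the handle
- jar: closed clear glass jar with a flat metal screw lid, loose, upright, 58 mm across, 80 mm tall, about 0.2 kg. Origin: centre of the underside, z up
- cup: empty open straight-sided blue ceramic cup without a handle, loose, upright, 59 mm outer diameter, 90 mm tall, wall 4 mm, about 0.2 kg. Origin: centre of the underside, z up
- tin: flat closed rectangular metal tin, loose, lying flat, lid up: 90 mm long (its x axis), 52 mm wide (its y axis), 30 mm high, about 0.12 kg, with a small brass catch on one long side that stands out 1.5 mm. Either way round will do. Origin: centre of the underside, z up
- spool: empty light wooden thread spool, loose, upright, 50 mm tall, flanges 40 mm across and 8 mm thick at both ends, barrel 30 mm across, about 0.05 kg. Origin: centre of the underside, z up
- iron_stand: fixed low dark iron cake stand with a flat round top 116 mm across, 50 mm above the counter. Origin: centre of its foot on the counter (0.050 m below the middle of the top)
- riser: fixed dark wooden riser block, 80 mm (its x axis) by 110 mm (its y axis, the long sides) and 30 mm high. Origin: centre of its underside (0.030 m below the middle of the top)
- coaster_a: one of three identical fixed round cork coasters, 90 mm across and 5 mm high. Which of the three lies where changes from start to start: one lies between the iron stand and the wooden riser, one in front (robot's side, smaller x) of the iron stand, one in front of the riser. Origin: centre of its underside
- coaster_b: one of three identical fixed round cork coasters, 90 mm across and 5 mm high. Which of the three lies where changes from start to start: one lies between the iron stand and the wooden riser, one in front (robot's side, smaller x) of the iron stand, one in front of the riser. Origin: centre of its underside
- coaster_c: one of three identical fixed round cork coasters, 90 mm across and 5 mm high. Which of the three lies where changes from start to start: one lies between the iron stand and the wooden riser, one in front (robot's side, smaller x) of the iron stand, one in front of the riser. Origin: centre of its underside
Not all that is in view belongs to the job. Several things look just like the spool: the one meant starts nearest to the robot's base.

How it is judged (in metres and radians):
At the end, for the whole second after the job is handed in: Bell on iron stand, jar on the coaster between stand and riser, cup on the coaster in front of the stand: each within 15 mm of centre. Tin on riser, spool on tin: within 12 mm of centre; tin within 0.17 rad of the riser's long side. All upright within 0.1 rad and at rest (height (world z) of bell between 0.044 and 0.056 m and angle between each of bell, tin, spool, jar, cup's own z axis and vertical below 0.1 rad and linear speed of each of bell, tin, spool, jar, cup below 0.02 m/s and angular speed of each of bell, tin, spool, jar, cup below 0.2 rad/s and horizontal distance between bell and iron_stand below 0.015 m and height (world z) of tin between 0.024 and 0.036 m and horizontal distance between tin and riser below 0.012 m and angle between the x axis of tin and the y axis of riser, either way round below 0.17 rad and height (world z) of spool between 0.054 and 0.066 m and horizontal distance between spool and tin below 0.012 m and height (world z) of jar between -0.001 and 0.011 m and (horizontal distance between jar and coaster_a below 0.015 m or horizontal distance between jar and coaster_b below 0.015 m or horizontal distance between jar and coaster_c below 0.015 m) and horizontal distance between jar and iron_stand below 0.26 m and horizontal distance between jar and riser below 0.26 m and height (world z) of cup between -0.001 and 0.011 m and (horizontal distance between cup and coaster_a below 0.015 m or horizontal distance between cup and coaster_b below 0.015 m or horizontal distance between cup and coaster_c below 0.015 m) and horizontal distance between cup and iron_stand below 0.27 m and horizontal distance between cup and riser above 0.28 m); the robot touches nothing.
It also fails if it takes over 125 s, if anything falls off the work surface, if the arm or the gripper's body presses on something with over 40 N, if the wrist force passes 120 N, or if a joint passes its speed limit or range.

### The arm

A 6-joint arm with a two-finger parallel gripper is mounted at the origin on the work surface. World frame = base frame: x ahead of the robot, y to its left, z up, the work surface at z = 0. Lengths are in mm, angles in rad, forces in N, time in s.
With the tool pointing down it reaches from about 350 to 975 mm from the base axis. Payload 7.1 kg.
Tool frame: the origin (TCP) lies between the finger pads; the fingertips stand 14 mm ahead of it and the grasp point (between the pads) lies 5 mm behind it; z points along the fingers, y is the line along which they close (so a half turn about z gives the same grasp; the last joint's range is limited). The gripper opens to 88 mm and grips with 3 to 60 N. Pads are 20 mm wide; open, the fingers measure 115 mm over their backs; the gripper's body (75 mm by 178 mm) begins 61 mm behind the grasp point.
Start: joints at [1.237, 0.423, 1.63, -0, 1.089, -0.019], TCP at [193.485, 594.28, 236.675] pointing down, gripper open.
Joint ranges: [-3, 3], [-0.9, 2.11], [0.09, 2.58], [-1.31, 4.45], [0.11, 2.69], [-2.54, 2.54]. Speed limits (rad/s): [2.39, 2.39, 3.01, 3.14, 3.14, 3.14].

### API

Orientations are given as a rotation vector (axis times angle).
In Python, from plant import robot gives the robot as it stands. The module is installed in compiled form; this text tells all that it offers.
- The arm moves only by the tool move_arm, never from a script. Its argument "commands" is a list of rows, each a list of 4 numbers: the shift along the tool's x, y, z in m, then the turn about the tool's z in rad. A call has 1 to 8 rows; each row shifts and turns the commanded pose from where the row before left it, along the tool's axes as they then stand; what a row does not reach is not made up. A row lasts 1/10 s, in which the tool goes at most 50 mm and 8.59 degrees, less where a joint would pass 70% of its speed; a pose out of reach is approached as far as the arm can. A call is refused whole if a number of a shift passes 0.05 or a number of a turn 0.15, either way. A call with a gripper value outside its range is refused whole. "fingers" is the closure, from -1 (fully open) to 1 (shut), set as the call begins (left out, the last holds). The fingers move at their own pace and stop on an object; the grip force is fixed at half the most. Time passes only in rows, so rows that do not move let the fingers close. It gives the time, the measured TCP pose, the force, the opening and the grip force at its end, in the units of the state.
- robot.state(): the state, without advancing time (a new reading comes with each control period).
- robot.grab_frame(name): name is "side" or "top" or "wrist"; returns a dict with "img" (420x560x3 uint8, red, green, blue), "fovy" (degrees; the focal length in pixels is half the picture's height over the tangent of half this angle, whatever the lens; pixels are square), "cx", "cy" (the principal point, pixels), "D" ([k1, k2, p1, p2, k3] as OpenCV has them; the pictures are not rectified), "cam_to_world" (4x4, takes a point from camera to world coordinates). Camera axes: x right, y down, z forward; pixel columns grow to the right and rows downward; lengths in mm; the calibration is good to about 2 mm. A picture is of the moment at which its call begins. There is no depth.
- robot.close_job(): hands the job in; it is judged then, once.
Trained networks look in a picture, given as the dict that the camera call returned (one of the last four; its "shot" number tells which), for a name from the list of things; names that differ only in an ending like _2 or _b are one class to them, and where a whole thing is asked for, a point or a joint stands for the part that bears it (a point fixed in the world has none). Each returns a list of dicts, best first, with "confidence" (0 to 1); they miss things now and then, are a little off and sometimes report something else, mostly with a low value. They report only what shows in the picture. A call takes as long as a camera call. They do not tell look-alikes from the thing itself.
- robot.regions_of(thing, picture): "pixels" (420x560 bool, what is visible of it) and "rect" ([left, top, right, bottom] in pixels, round what is visible of it).
The state is a dict: "t": time; "qpos": joint angles; "qvel": joint speeds; "joint_torque": joint torques, N m; "tcp_pos": TCP position; "eef_rot": TCP orientation; "wrist_force": force on the tool from outside, world axes, zero at the start; "moment": the same for the moment, N m; "gripper_width": finger opening in mm; "grasp_force": force on a finger pad.
Only numpy, scipy, OpenCV 4.12 (cv2) and the standard library are available. Lean on these libraries where they do the work, as an engineer would, in place of code of your own. Each camera call takes 0.05 s, during which the arm holds its last target. There are 200 camera calls.

## Working session

There is one attempt and no reset: what is moved stays moved. The work goes in short steps, Python scripts to look and compute and a tool call to move; the robot and the scene stay as the last step left them, time stands still between calls to the robot, and variables do not carry over. Pictures are saved under pics/ and viewed, at most 14 in all, crops included, and the job is handed in when it is done.

Besides the shell and the picture viewer there is one more tool, called after "Call:" as name(argument=value, ...) on one line, values as JSON. move_arm: Moves the arm, as the interface text tells. Its arguments: {"type":"object","properties":{"commands":{"type":"array","items":{"type":"array","items":{"type":"number"}}},"fingers":{"type":"number"}},"required":["commands"]}

```bash
mkdir -p pics
cat > h.py <<'E'
import numpy as np, cv2
from plant import robot
def K(p):
    h=p["img"].shape[0]; f=h/2/np.tan(np.radians(p["fovy"])/2)
    return np.array([[f,0,p["cx"]],[0,f,p["cy"]],[0,0,1.]])
def ray(p,uv):
    q=cv2.undistortPoints(np.array(uv,float).reshape(-1,1,2),K(p),np.array(p["D"],float)).reshape(-1,2)
    T=np.array(p["cam_to_world"]); d=np.c_[q,np.ones(len(q))]@T[:3,:3].T
    return T[:3,3],d
def onz(p,uv,z):
    o,d=ray(p,uv); return o+d*((z-o[2])/d[:,2])[:,None]
def proj(p,X):
    T=np.linalg.inv(np.array(p["cam_to_world"])); r=cv2.Rodrigues(T[:3,:3])[0]
    return cv2.projectPoints(np.array(X,float).reshape(-1,1,3),r,T[:3,3],K(p),np.array(p["D"],float))[0].reshape(-1,2)
def save(p,n,crop=None,s=1):
    im=p["img"][...,::-1]
    if crop: l,t,r,b=crop; im=im[t:b,l:r]
    cv2.imwrite("pics/"+n,cv2.resize(im,None,fx=s,fy=s))
E
python3 - <<'E'
from h import *
s=robot.state(); print({k:np.round(v,3) for k,v in s.items()})
P={n:robot.grab_frame(n) for n in("top","side")}
for n,p in P.items():
    save(p,n+"0.png",s=1.4); print(n,np.round(p["cam_to_world"],2).tolist(),p["fovy"],p["D"])
    for th in["bell","jar","cup","tin","spool","iron_stand","riser","coaster_a"]:
        for r in robot.regions_of(th,p):
            v,u=np.nonzero(r["pixels"]); c=(u.mean(),v.mean())
            print(n,th,round(r["confidence"],2),np.round(r["rect"]),np.round(c),len(u),onz(p,[c],0).round()[0,:2])
E
```

```text
{'t': np.float64(0.0), 'qpos': array([ 1.237,  0.424,  1.631, -0.   ,  1.089, -0.019]), 'qvel': array([ 0.001, -0.   ,  0.001,  0.   , -0.   , -0.   ]), 'joint_torque': array([-2.0000e-03, -5.4462e+01, -2.7367e+01,  6.4000e-02,  2.3000e-02,
       -0.0000e+00]), 'tcp_pos': array([193.35 , 593.784, 235.926]), 'eef_rot': array([-4.920e-01, -3.103e+00,  2.000e-03]), 'wrist_force': array([-0.195,  1.047, -0.199]), 'moment': array([-0.002, -0.051, -0.015]), 'grasp_force': np.float64(0.0), 'gripper_width': np.float64(88.051)}
top [[0.03, -0.99, 0.14, 460.21], [-1.0, -0.03, -0.02, 7.08], [0.03, -0.14, -0.99, 1133.49], [0.0, 0.0, 0.0, 1.0]] 45.460732847669505 [-0.04327392  0.          0.          0.          0.        ]
top bell 0.86 [417. 293. 447. 315.] [430. 304.] 631 [ 430. -358.]
top jar 0.7 [ 93. 210. 129. 239.] [108. 225.] 795 [586. 376.]
top cup 0.67 [425. 224. 463. 253.] [443. 237.] 896 [ 583. -391.]
top tin 0.77 [ 89. 270. 123. 309.] [104. 290.] 1206 [442. 374.]
top spool 0.74 [198. 132. 222. 151.] [209. 139.] 346 [796. 157.]
top spool 0.63 [258. 287. 273. 301.] [265. 294.] 235 [44
[... 734 characters left out ...]
.] 697 [617. 420.]
side cup 0.68 [409. 283. 455. 346.] [430. 312.] 2007 [ 620. -359.]
side tin 0.79 [109. 173. 150. 205.] [126. 190.] 861 [453. 390.]
side spool 0.93 [211. 238. 232. 270.] [221. 254.] 565 [461.  39.]
side spool 0.74 [282. 151. 295. 176.] [288. 161.] 314 [823. 185.]
side spool 0.7 [271. 162. 282. 196.] [276. 177.] 357 [747. 155.]
side iron_stand 0.94 [328. 222. 382. 275.] [354. 248.] 2221 [ 665. -151.]
side riser 0.83 [204. 175. 268. 211.] [236. 193.] 1473 [629. 177.]
side coaster_a 0.92 [250. 214. 293. 238.] [274. 227.] 896 [600.  20.]
side coaster_a 0.72 [261. 295. 313. 334.] [286. 315.] 1493 [ 435. -169.]
side coaster_a 0.72 [150. 219. 191. 243.] [172. 231.] 893 [436. 174.]
```

View pics/top0.png

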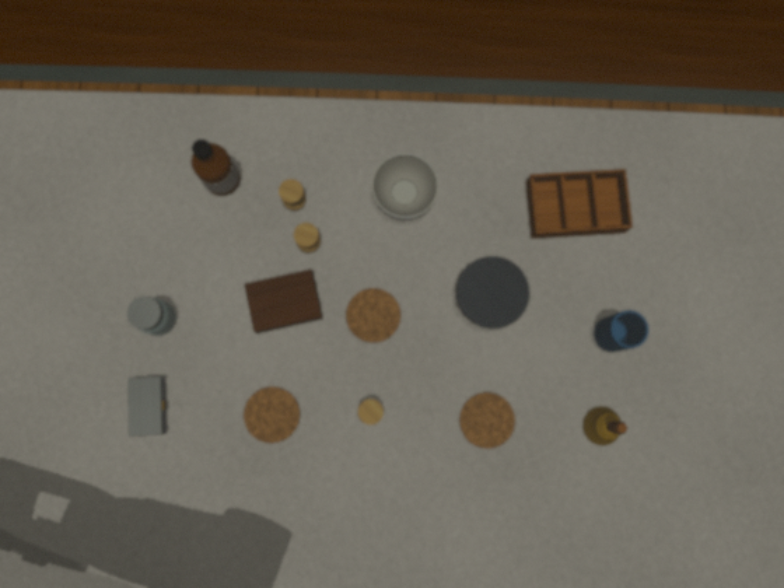

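View pics/side0.png

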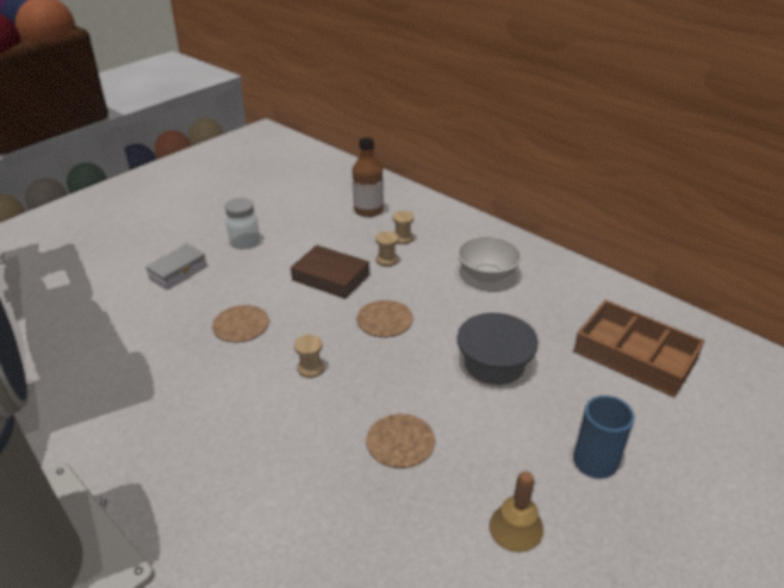

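The nearest spool is at top (265,294), about 443 mm out. The look-alikes at (209,139) and (219,170) are far away near the riser. The tin is at (104,290) with its catch on the right side, and the stray bottle, bowl and tray aren't part of the job. Next I'll fit models to the masks and crop the spool.

```bash
cat >> h.py <<'E'
def rings(prof):
    a=np.linspace(0,2*np.pi,40,endpoint=False)
    return [np.c_[r*np.cos(a),r*np.sin(a),np.full(40,float(z))] for r,z in prof]
def box(lx,ly,h):
    c=np.array([[-1,-1],[1,-1],[1,1],[-1,1]])*[lx/2,ly/2]
    return [np.c_[c,np.full(4,float(z))] for z in(0,h)]
M={"bell":rings([(32,0),(12,45),(10,60),(10,90),(6,98)]),"jar":rings([(29,0),(29,80)]),"cup":rings([(29.5,0),(29.5,90)]),
"tin":box(90,52,30),"spool":rings([(20,0),(20,8),(15,8.1),(15,42),(20,42.1),(20,50)]),
"iron_stand":rings([(58,44),(58,50)]),"riser":box(80,110,30),"coaster_a":rings([(45,0),(45,5)])}
def render(p,th,x,y,yaw=0,z=0):
    c,s=np.cos(yaw),np.sin(yaw); R=np.array([[c,-s,0],[s,c,0],[0,0,1]])
    sl=[proj(p,m@R.T+[x,y,z]) for m in M[th]]
    im=np.zeros((420,560),np.uint8)
    for a,b in zip(sl,sl[1:]):
        hull=cv2.convexHull(np.r_[a,b].astype(np.float32))
        cv2.fillConvexPoly(im,np.round(hull*16).astype(np.int32),1,shift=4)
    return im>0
def fit(obs,th,x0,yaw0=None,z=0):
    """obs: list of (picture,mask)"""
    from scipy.optimize import minimize
    obs=[(p,cv2.GaussianBlur(m.astype(np.float32),(0,0),1.5),m.sum()) for p,m in obs]
    def c(v):
        yaw=v[2]/100 if len(v)>2 else 0
        return sum((abs(cv2.GaussianBlur(render(p,th,v[0],v[1],yaw,z).astype(np.float32),(0,0),1.5)-m)).sum()/n for p,m,n in obs)
    v0=list(x0)+([] if yaw0 is None else [yaw0*100])
    sim=np.array([v0]+[[a+(12 if i==j else 0) for j,a in enumerate(v0)] for i in range(len(v0))])
    r=minimize(c,v0,method="Nelder-Mead",options=dict(initial_simplex=sim,xatol=.2,fatol=1e-4))
    return r.x.round(1),round(r.fun,3)
E
python3 - <<'E'
from h import *
P=[robot.grab_frame(n) for n in("top","side")]
save(P[0],"spoolcrop.png",(225,260,305,330),6)
G=dict(bell=[(430,-350)],jar=[(575,376)],cup=[(583,-370)],tin=[(445,372)],spool=[(443,16)],iron_stand=[(635,-170)],riser=[(612,165)],coaster_a=[(598,17),(434,-170)])
for th,L in G.items():
    R=[robot.regions_of(th,p) for p in P]
    for g in L:
        obs=[]
        for p,rs in zip(P,R):
            u0=proj(p,[[*g,25]])[0]
            b=min(rs,key=lambda r:np.hypot(*(np.argwhere(r["pixels"]).mean(0)[::-1]-u0))) if rs else None
            if b is not None: obs.append((p,b["pixels"]))
        yaws=[None] if th not in("tin","riser") else [0 if th=="tin" else .1]
        print(th,[fit([o],th,g,yaws[0]) for o in obs],fit(obs,th,g,yaws[0]))
E
```

```text
bell [(array([ 430.2, -355.2]), np.float64(0.061)), (array([ 431.6, -354.8]), np.float64(0.06))] (array([ 430.9, -355.4]), np.float64(0.132))
jar [(array([580.6, 358.7]), np.float64(0.192)), (array([586. , 370.1]), np.float64(0.186))] (array([583.3, 365.3]), np.float64(0.391))
cup [(array([ 579.1, -372.3]), np.float64(0.106)), (array([ 578.3, -372.7]), np.float64(0.037))] (array([ 578.1, -372.9]), np.float64(0.144))
tin [(array([442.9, 368.2,   8.1]), np.float64(0.038)), (array([444.2, 370.3,   7.7]), np.float64(0.106))] (array([442.7, 368.2,   8.1]), np.float64(0.158))
spool [(array([444.7,  15.2]), np.float64(0.091)), (array([445. ,  16.9]), np.float64(0.074))] (array([444.5,  15.8]), np.float64(0.192))
iron_stand [(array([ 633.6, -170.5]), np.float64(0.048)), (array([ 630.9, -171.7]), np.float64(0.186))] (array([ 632.1, -170.8]), np.float64(0.241))
riser [(array([612.1, 161. ,  26.6]), np.float64(0.059)), (array([616.1, 161.2,  24.2]), np.float64(0.075))] (array([613.7, 161.3,  27.9]), np.float64(0.156))
coaster_a [(array([599.1,  19. ]), np.float64(0.112)), (array([598.4,  17.9]), np.float64(0.048))] (array([598.4,  18. ]), np.float64(0.163))
coaster_a [(array([ 434.9, -170.1]), np.float64(0.09)), (array([ 435.2, -168.4]), np.float64(0.094))] (array([ 435.2, -168.5]), np.float64(0.195))
```

View pics/spoolcrop.png

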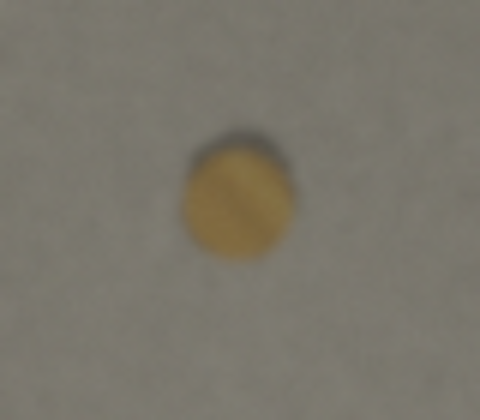

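The crop shows a round wooden flange from above at crop (240,205). That is the spool nearest the base, so the choice stands. The two-view fits agree within a few mm; the jar is looser and gets a wrist check later. The first job is the tin.

```bash
cat >> h.py <<'E'
def head():
    s=robot.state(); R=cv2.Rodrigues(np.array(s["eef_rot"]))[0]; return np.array(s["tcp_pos"]),np.arctan2(R[1,1],R[0,1]),s
def plan(*wps,step=40,turn=.12):
    """wps (x,y,z,heading or None): rows in m,rad, rounded with carry-over"""
    pos,h,_=head(); pos=pos.copy()
    for w in wps:
        t=np.array(w[:3],float); th=h if w[3] is None else w[3]; dh=(th-h+np.pi)%(2*np.pi)-np.pi
        n=int(max(np.ceil(np.linalg.norm(t-pos)/step),np.ceil(abs(dh)/turn),1)); rows=[]
        for i in range(n):
            d=(t-pos)/(n-i); a=((th-h+np.pi)%(2*np.pi)-np.pi)/(n-i)
            c,s=np.cos(h),np.sin(h)
            sh=np.array([-s*d[0]+c*d[1],c*d[0]+s*d[1],-d[2]]); sh[:]=[round(q/1000,3) for q in sh]; a=round(-a,3)
            rows.append([float(q) for q in sh]+[float(a)])
            x,y,z=sh*1000; pos+=[-s*x+c*y,c*x+s*y,-z]; h-=a
        print(w,n); 
        for k in range(0,n,8): print("  ",str(rows[k:k+8]).replace(" ",""))
E
python3 - <<'E'
from h import *
pos,h,s=head(); R=cv2.Rodrigues(np.array(s["eef_rot"]))[0]; print(h,R.round(2))
plan((443,368,150,1.652),(443,368,40,1.652))
E
```

```text
1.256002593406725 [[-0.95  0.31  0.  ]
 [ 0.31  0.95 -0.  ]
 [-0.   -0.   -1.  ]]
(443, 368, 150, 1.652) 9
   [[-0.034,-0.015,0.01,-0.044],[-0.033,-0.017,0.01,-0.044],[-0.033,-0.018,0.01,-0.044],[-0.032,-0.02,0.009,-0.044],[-0.031,-0.021,0.01,-0.044],[-0.03,-0.022,0.009,-0.044],[-0.029,-0.024,0.01,-0.044],[-0.028,-0.025,0.009,-0.044]]
   [[-0.027,-0.026,0.01,-0.044]]
(443, 368, 40, 1.652) 3
   [[0.0,-0.0,0.037,0.0],[0.0,-0.0,0.036,0.0],[0.0,-0.0,0.037,0.0]]
```

Call:
move_arm(commands=[[-0.034,-0.015,0.01,-0.044],[-0.033,-0.017,0.01,-0.044],[-0.033,-0.018,0.01,-0.044],[-0.032,-0.02,0.009,-0.044],[-0.031,-0.021,0.01,-0.044],[-0.03,-0.022,0.009,-0.044],[-0.029,-0.024,0.01,-0.044],[-0.028,-0.025,0.009,-0.044]], fingers=-1)

```text
t: 2.6
tcp_pos: [416.6, 392.3, 159.4]
eef_rot: [-0.061, 3.141, 0.0]
wrist_force: [0.1, 0.8, -0.3]
gripper_width: 87.9
grasp_force: 0.0
```

Call:
move_arm(commands=[[-0.027,-0.026,0.01,-0.044],[0,0,0,0],[0,0,0,0],[0,0,0,0]])

```text
t: 3.0
tcp_pos: [443.0, 369.1, 150.0]
eef_rot: [-0.127, 3.139, 0.001]
wrist_force: [-0.3, 0.5, -0.2]
gripper_width: 87.9
grasp_force: 0.0
```

Run:
```python
from h import *
pos,h,s=head(); print(pos,h,s["t"])
p=robot.grab_frame("wrist"); save(p,"w1.png")
print(np.round(p["cam_to_world"],2).tolist())
for r in robot.regions_of("tin",p):
    print(r["confidence"],r["rect"],fit([(p,r["pixels"])],"tin",(443,368),.08))
plan((443,368,19,1.652),)
```

```text
[442.98773338 369.08287603 149.95641509] 1.6519878613272916 3.0
[[-0.08, 0.96, 0.28, 365.53], [1.0, 0.08, 0.02, 363.44], [0.0, 0.28, -0.96, 297.74], [0.0, 0.0, 0.0, 1.0]]
0.6 [244.6, 147.5, 305.5, 252.2] (array([441.3, 369.3,   8. ]), np.float64(0.026))
(443, 368, 19, 1.652) 4
   [[-0.0,-0.0,0.033,0.0],[-0.0,-0.0,0.033,0.0],[-0.0,-0.001,0.033,0.001],[-0.0,-0.0,0.032,0.0]]
```

View pics/w1.png

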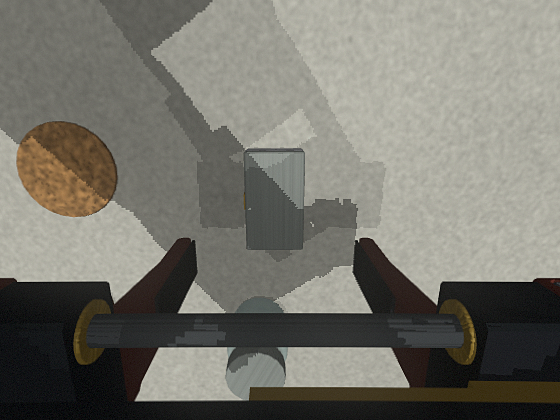

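The wrist view shows the tin squarely between the fingers, at (275,200). The fit (441,369, yaw 0.08) agrees, so I'll descend and grip.

Call:
move_arm(commands=[[0.001,0,0.04,0],[0,0,0.04,0],[0,0,0.03,0],[0,0,0.015,0],[0,0,0.006,0],[0,0,0,0]])

```text
t: 3.7
tcp_pos: [442.3, 368.8, 18.8]
eef_rot: [0.129, -3.139, 0.0]
wrist_force: [-0.8, 0.3, 0.1]
gripper_width: 87.9
grasp_force: 0.0
```

Call:
move_arm(commands=[[0,0,0,0],[0,0,0,0],[0,0,0,0],[0,0,0,0],[0,0,0,0],[0,0,0,0]], fingers=1)

```text
t: 4.3
tcp_pos: [442.7, 368.4, 19.1]
eef_rot: [-0.127, 3.139, 0.001]
wrist_force: [-0.3, -0.3, 5.8]
gripper_width: 51.7
grasp_force: 30.0
```

Call:
move_arm(commands=[[0,0,-0.03,0],[0,0,-0.04,0],[0,0,-0.04,0],[0,0,0,0]])

```text
t: 4.7
tcp_pos: [445.0, 370.3, 133.5]
eef_rot: [-0.127, 3.132, 0.008]
wrist_force: [0.6, -0.6, -1.4]
gripper_width: 51.8
grasp_force: 30.0
```

Run:
```python
from h import *
P=[robot.grab_frame(n) for n in("top","side")]
R=[robot.regions_of("riser",p) for p in P]
obs=[(p,r[0]["pixels"]) for p,r in zip(P,R) if r]
print([fit([o],"riser",(613,161),.2) for o in obs],fit(obs,"riser",(613,161),.2))
# top-face edges of the riser by minAreaRect of mask pixels at z=30
v,u=np.nonzero(obs[0][1]); X=onz(P[0],np.c_[u,v],30)[:,:2]; print(cv2.minAreaRect(X.astype(np.float32)))
pos,h,s=head(); print(pos,h,s["gripper_width"])
plan((613,161,130,.27))
```

```text
[(array([614.7, 161.1,  26.2]), np.float64(0.044)), (array([618.5, 164. ,  26.3]), np.float64(0.084))] (array([614.7, 161.3,  25.5]), np.float64(0.145))
((612.3095703125, 159.8689422607422), (84.4315185546875, 113.39630126953125), 14.31053352355957)
[441.59240684 367.5918133  127.35220419] 1.6519582272284017 51.79483209134614
(613, 161, 130, 0.27) 12
   [[-0.013,-0.018,-0.0,0.115],[-0.015,-0.017,-0.0,0.115],[-0.017,-0.015,-0.0,0.115],[-0.018,-0.013,-0.0,0.115],[-0.02,-0.011,-0.0,0.115],[-0.021,-0.008,-0.0,0.115],[-0.021,-0.006,-0.0,0.115],[-0.022,-0.003,-0.001,0.115]]
   [[-0.022,-0.001,-0.0,0.115],[-0.022,0.001,-0.001,0.116],[-0.022,0.004,-0.0,0.115],[-0.022,0.007,-0.001,0.116]]
```

Call:
move_arm(commands=[[-0.013,-0.018,0,0.115],[-0.015,-0.017,0,0.115],[-0.017,-0.015,0,0.115],[-0.018,-0.013,0,0.115],[-0.02,-0.011,0,0.115],[-0.021,-0.008,0,0.115],[-0.021,-0.006,0,0.115],[-0.022,-0.003,0,0.115]])

```text
t: 5.7
tcp_pos: [556.6, 229.7, 126.4]
eef_rot: [-1.285, -2.864, 0.004]
wrist_force: [-0.9, 0.2, -2.3]
gripper_width: 51.8
grasp_force: 30.0
```

Call:
move_arm(commands=[[-0.022,-0.001,0,0.115],[-0.022,0.001,0,0.116],[-0.022,0.004,0,0.115],[-0.022,0.007,0,0.116],[0,0,0,0.005],[0,0,0,0],[0,0,0,0],[0,0,0,0]])

```text
t: 6.5
tcp_pos: [612.8, 162.2, 128.1]
eef_rot: [-1.905, -2.497, 0.001]
wrist_force: [0.8, 0.4, -1.8]
gripper_width: 51.9
grasp_force: 30.0
```

Run:
```python
from h import *
pos,h,s=head(); print(pos,h)
p=robot.grab_frame("wrist"); save(p,"w2.png")
for r in robot.regions_of("riser",p): print(r["confidence"],r["rect"],fit([(p,r["pixels"])],"riser",(613,161),.26))
for r in robot.regions_of("tin",p)[:1]: print(r["rect"],fit([(p,r["pixels"])],"tin",pos[:2],h-np.pi/2,pos[2]-19))
plan((613.5,161,50,None))
```

```text
[612.81417123 162.15829457 128.10171567] 0.2669902541905128
0.66 [227.0, 141.5, 330.3, 178.0] (array([613.9, 162. ,  23.7]), np.float64(2.919))
[218.3, 174.1, 333.7, 355.7] (array([ 611.8,  162.7, -129.6]), np.float64(0.306))
(613.5, 161, 50, None) 2
   [[-0.001,-0.0,0.039,-0.0],[-0.0,-0.0,0.04,-0.0]]
```

View pics/w2.png

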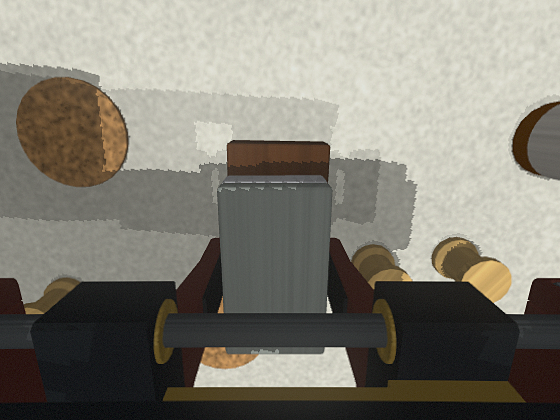

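The tin is held squarely over the riser, whose far edge shows at (278,158) parallel to the tin. Next I lower it and release.

Call:
move_arm(commands=[[0,0,0.04,0],[0,0,0.025,0],[0,0,0.008,0],[0,0,0.004,0],[0,0,0.002,0],[0,0,0,0]])

```text
t: 7.25
tcp_pos: [614.4, 161.7, 50.7]
eef_rot: [1.908, 2.495, 0.002]
wrist_force: [-0.0, 0.7, -0.7]
gripper_width: 51.7
grasp_force: 30.0
```

Run:
```python
from h import *
pos,h,s=head(); print(pos,h,s["wrist_force"])
```

```text
[614.44874841 161.6895688   50.65893284] 0.2651262539392869 [-0.02011341  0.72281775 -0.6950291 ]
```

Call:
move_arm(commands=[[0,0,0.001,0],[0,0,0,0]])

```text
t: 7.45
tcp_pos: [614.2, 161.6, 49.5]
eef_rot: [1.908, 2.495, 0.002]
wrist_force: [0.4, 0.6, -2.5]
gripper_width: 51.7
grasp_force: 30.0
```

Call:
move_arm(commands=[[0,0,0,0],[0,0,0,0],[0,0,0,0],[0,0,0,0]], fingers=-1)

```text
t: 7.85
tcp_pos: [613.8, 161.5, 48.8]
eef_rot: [1.908, 2.495, 0.0]
wrist_force: [-0.4, 0.2, 0.4]
gripper_width: 80.2
grasp_force: 0.0
```

Call:
move_arm(commands=[[0,0,-0.03,0],[0,0,-0.04,0],[0,0,-0.03,0],[0,0,0,0]])

```text
t: 8.25
tcp_pos: [616.6, 162.2, 153.4]
eef_rot: [1.905, 2.491, 0.01]
wrist_force: [-0.3, 0.3, -0.1]
gripper_width: 87.9
grasp_force: 0.0
```

Run:
```python
from h import *
plan((445,16,150,1.57))
```

```text
(445, 16, 150, 1.57) 11
   [[-0.009,-0.019,0.0,-0.119],[-0.006,-0.019,0.0,-0.119],[-0.004,-0.02,0.0,-0.119],[-0.002,-0.02,0.0,-0.119],[0.001,-0.021,0.0,-0.118],[0.003,-0.02,0.001,-0.119],[0.005,-0.02,0.0,-0.118],[0.008,-0.019,0.001,-0.119]]
   [[0.01,-0.018,0.0,-0.118],[0.012,-0.016,0.001,-0.119],[0.014,-0.015,0.0,-0.118]]
```

Run:
```python
from h import *
P=[robot.grab_frame(n) for n in("top","side")]
R=[robot.regions_of("tin",p) for p in P]
obs=[(p,r[0]["pixels"]) for p,r in zip(P,R) if r]
print([fit([o],"tin",(613,161),.27+1.57,30) for o in obs])
plan((444.5,16,110,None),(444.5,16,37,None))
```

```text
[(array([613.4, 154.7, 185.1]), np.float64(5.317)), (array([617.4, 160.9, 182.3]), np.float64(0.09))]
(444.5, 16, 110, None) 6
   [[-0.016,-0.033,0.006,-0.0],[-0.016,-0.033,0.006,-0.0],[-0.016,-0.034,0.006,-0.0],[-0.016,-0.033,0.006,-0.0],[-0.016,-0.034,0.007,-0.0],[-0.016,-0.033,0.006,-0.0]]
(444.5, 16, 37, None) 2
   [[-0.0,-0.0,0.037,-0.0],[-0.0,-0.0,0.036,-0.0]]
```

Call:
move_arm(commands=[[-0.016,-0.033,0.006,0],[-0.016,-0.033,0.006,0],[-0.016,-0.034,0.006,0],[-0.016,-0.033,0.006,0],[-0.016,-0.034,0.007,0],[-0.016,-0.033,0.006,0],[0,0,0,0],[0,0,0,0]])

```text
t: 9.25
tcp_pos: [445.1, 16.1, 110.8]
eef_rot: [-1.909, -2.493, 0.002]
wrist_force: [0.4, -0.7, 0.2]
gripper_width: 87.6
grasp_force: 0.0
```

Run:
```python
from h import *
pos,h,s=head(); print(pos,h)
p=robot.grab_frame("wrist")
for r in robot.regions_of("spool",p): print(r["confidence"],r["rect"],fit([(p,r["pixels"])],"spool",(444.5,16)))
p=robot.grab_frame("top")
for r in robot.regions_of("tin",p)[:1]: print(r["rect"],fit([(p,r["pixels"])],"tin",(613,161),.27+1.57,30))
for r in robot.regions_of("riser",p)[:1]: print(r["rect"])
```

```text
[445.10455724  16.08619853 110.83843936] 0.26358729075602444
0.58 [243.5, 182.4, 298.3, 252.9] (array([442.2,  19.1]), np.float64(0.059))
[178.8, 199.2, 225.8, 227.7] (array([614.5, 160.7, 188. ]), np.float64(0.154))
[174.6, 193.8, 231.0, 241.3]
```

Call:
move_arm(commands=[[0.002,-0.001,0.04,0],[0,0,0.024,0],[0,0,0.009,0],[0,0,0,0],[0,0,0,0]])

```text
t: 10.0
tcp_pos: [445.0, 18.3, 39.2]
eef_rot: [1.908, 2.495, 0.001]
wrist_force: [0.1, -0.1, 0.9]
gripper_width: 87.7
grasp_force: 0.0
```

Call:
move_arm(commands=[[0,0,0,0],[0,0,0,0],[0,0,0,0],[0,0,0,0],[0,0,0,0],[0,0,0,0],[0,0,0,0],[0,0,0,0]], fingers=1)

```text
t: 10.8
tcp_pos: [444.3, 18.1, 38.7]
eef_rot: [-1.908, -2.495, 0.0]
wrist_force: [-0.5, 0.2, 1.5]
gripper_width: 38.3
grasp_force: 30.0
```

Call:
move_arm(commands=[[0,0,-0.03,0],[0,0,-0.04,0],[0,0,-0.04,0],[0,0,0,0],[0,0,0,0],[0,0,0,0]])

```text
t: 11.4
tcp_pos: [443.5, 18.1, 147.7]
eef_rot: [-1.908, -2.494, 0.002]
wrist_force: [-0.5, 0.6, -0.8]
gripper_width: 38.8
grasp_force: 30.0
```

Run:
```python
from h import *
pos,h,s=head(); print(pos,h)
p=robot.grab_frame("wrist"); save(p,"w3.png")
for r in robot.regions_of("spool",p)[:2]: print(r["confidence"],r["rect"],fit([(p,r["pixels"])],"spool",pos[:2],None,pos[2]-37))
plan((614,161,147,None),(614,161,98,None))
```

```text
[443.50140822  18.06674571 147.70981512] 0.2649768789642619
0.97 [234.0, 210.2, 311.1, 317.0] (array([442.3,  19.5]), np.float64(0.089))
(614, 161, 147, None) 6
   [[0.016,0.034,0.0,-0.0],[0.015,0.034,0.0,-0.0],[0.016,0.034,0.0,-0.0],[0.015,0.033,0.0,-0.0],[0.016,0.034,0.0,-0.0],[0.015,0.033,0.0,-0.0]]
(614, 161, 98, None) 2
   [[0.0,0.0,0.025,-0.0],[0.0,0.0,0.024,-0.0]]
```

View pics/w3.png

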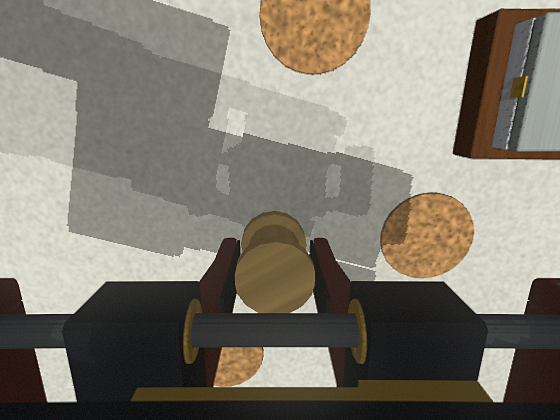

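Call:
move_arm(commands=[[0.015,0.034,0,0],[0.015,0.034,0,0],[0.016,0.034,0,0],[0.015,0.033,0,0],[0.016,0.034,0,0],[0.015,0.033,0,0],[0,0,0,0],[0,0,0,0]])

```text
t: 12.3
tcp_pos: [614.2, 159.9, 146.6]
eef_rot: [-1.906, -2.495, 0.004]
wrist_force: [-0.3, -0.1, -0.6]
gripper_width: 38.9
grasp_force: 30.0
```

Run:
```python
from h import *
pos,h,s=head(); print(pos,h)
P=[robot.grab_frame(n) for n in("wrist","side")]
save(P[0],"w4.png")
for p in P:
  for r in robot.regions_of("tin",p)[:1]: print(r["confidence"],r["rect"],fit([(p,r["pixels"])],"tin",(614,161),1.84,30))
  for r in robot.regions_of("spool",p)[:3]: print(r["confidence"],r["rect"],fit([(p,r["pixels"])],"spool",pos[:2],None,pos[2]-38.5))
```

```text
[614.24365692 159.88586605 146.60379992] 0.2659267110009996
0.74 [240.7, 151.3, 313.1, 249.7] (array([612.6, 163.3, 183.7]), np.float64(0.699))
0.91 [424.1, 229.3, 494.9, 290.2] (array([600.8, 205.5]), np.float64(3.32))
0.64 [349.4, 236.5, 407.0, 282.9] (array([600.8, 205.5]), np.float64(4.495))
0.93 [214.6, 166.6, 257.4, 196.8] (array([616.1, 163.2, 177.9]), np.float64(0.106))
0.78 [223.0, 136.9, 242.9, 166.1] (array([617.1, 159.7]), np.float64(0.308))
0.68 [270.4, 165.8, 285.1, 192.3] (array([1874.6, 1275.5]), np.float64(1.0))
0.68 [278.9, 150.0, 296.5, 175.5] (array([1874.6, 1275.5]), np.float64(1.0))
```

View pics/w4.png

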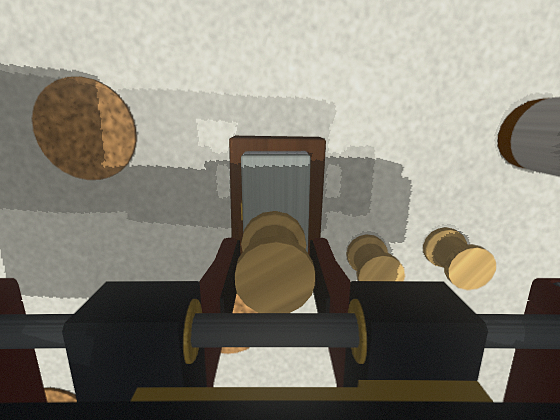

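The tin sits centred and square on the riser, with its lid at about (277,200), and the spool is held over it. I'll nudge it 2 mm along +x of the tool and lower it.

Call:
move_arm(commands=[[0.002,0,0.03,0],[0,0,0.01,0],[0,0,0.005,0],[0,0,0.003,0],[0,0,0,0],[0,0,0,0]])

```text
t: 13.2
tcp_pos: [615.1, 161.8, 101.4]
eef_rot: [1.908, 2.495, 0.001]
wrist_force: [-0.1, 0.9, -0.3]
gripper_width: 38.6
grasp_force: 30.0
```

Run:
```python
from h import *
pos,h,s=head(); print(pos,h,s["wrist_force"])
```

```text
[615.14647692 161.77366102 101.38274691] 0.2649580529669059 [-0.05184773  0.94052304 -0.3200266 ]
```

Call:
move_arm(commands=[[0,0,0.002,0],[0,0,0,0]])

```text
t: 13.4
tcp_pos: [614.8, 161.8, 98.9]
eef_rot: [1.908, 2.495, 0.0]
wrist_force: [1.1, -0.2, -0.4]
gripper_width: 38.9
grasp_force: 30.0
```

Call:
move_arm(commands=[[0,0,0.001,0],[0,0,0,0]])

```text
t: 13.6
tcp_pos: [614.9, 161.8, 98.6]
eef_rot: [1.908, 2.495, 0.001]
wrist_force: [-2.0, -0.6, 6.5]
gripper_width: 38.5
grasp_force: 30.0
```

Contact at 98.6 mm, which is the expected height. Release, then go to the jar.

Call:
move_arm(commands=[[0,0,0,0],[0,0,0,0],[0,0,0,0],[0,0,0,0],[0,0,0,0]], fingers=-1)

```text
t: 14.1
tcp_pos: [614.7, 161.7, 97.5]
eef_rot: [-1.908, -2.495, 0.0]
wrist_force: [0.5, 0.2, -0.6]
gripper_width: 75.0
grasp_force: 0.0
```

Call:
move_arm(commands=[[0,0,-0.015,0],[0,0,-0.03,0],[0,0,-0.04,0],[0,0,0,0],[0,0,0,0]])

```text
t: 14.6
tcp_pos: [615.5, 161.9, 184.7]
eef_rot: [1.907, 2.494, 0.004]
wrist_force: [-0.9, 0.6, -0.5]
gripper_width: 87.8
grasp_force: 0.0
```

Run:
```python
from h import *
pos,h,s=head(); print(pos,h)
p=robot.grab_frame("side")
for r in robot.regions_of("spool",p)[:3]: print(r["confidence"],r["rect"],fit([(p,r["pixels"])],"spool",(617,161),None,60))
plan((583,365,180,None))
```

```text
[615.47699741 161.89803892 184.69860126] 0.26496454161733485
0.69 [253.7, 215.3, 291.1, 240.3] (array([1637.2, 1531.8]), np.float64(1.0))
0.64 [227.1, 155.1, 242.3, 181.6] (array([618.4, 163.4]), np.float64(0.198))
0.59 [153.1, 218.5, 192.0, 244.2] (array([1637.2, 1531.8]), np.float64(1.0))
(583, 365, 180, None) 6
   [[0.034,0.004,0.0,-0.0],[0.034,0.004,0.0,-0.0],[0.034,0.004,0.001,-0.0],[0.034,0.004,0.0,-0.0],[0.034,0.004,0.001,-0.0],[0.034,0.003,0.0,-0.0]]
```

Call:
move_arm(commands=[[0.034,0.004,0,0],[0.034,0.004,0,0],[0.034,0.004,0,0],[0.034,0.004,0,0],[0.034,0.004,0.001,0],[0.034,0.003,0,0],[0,0,0,0],[0,0,0,0]])

```text
t: 15.5
tcp_pos: [582.5, 364.6, 180.1]
eef_rot: [-1.906, -2.497, 0.004]
wrist_force: [-0.3, 0.7, 0.1]
gripper_width: 87.6
grasp_force: 0.0
```

Run:
```python
from h import *
pos,h,s=head(); print(pos,h)
p=robot.grab_frame("wrist"); save(p,"w5.png")
for r in robot.regions_of("jar",p)[:2]: print(r["confidence"],r["rect"],fit([(p,r["pixels"])],"jar",(583,365)))
```

```text
[582.45524758 364.628849   180.09080064] 0.26669496020865835
0.73 [245.7, 162.1, 305.1, 241.3] (array([580. , 368.7]), np.float64(0.203))
```

View pics/w5.png

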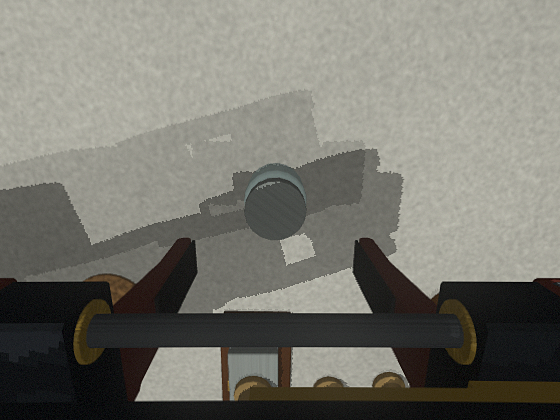

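The jar's lid circle is centred at (275,209) in the wrist view. I'll turn that into a position at z=80.

Run:
```python
from h import *
p=robot.grab_frame("wrist"); L=onz(p,[[275,209]],80)[0]; print(L)
plan((L[0],L[1],95,None),(L[0],L[1],48,None))
```

```text
[582.11511137 365.43157365  80.        ]
(np.float64(582.1151113728672), np.float64(365.4315736524261), 95, None) 3
   [[0.001,-0.0,0.029,-0.0],[0.001,-0.0,0.028,-0.0],[0.0,-0.001,0.029,-0.0]]
(np.float64(582.1151113728672), np.float64(365.4315736524261), 48, None) 2
   [[0.0,0.0,0.023,-0.0],[0.0,0.0,0.024,-0.0]]
```

Call:
move_arm(commands=[[0.001,0,0.04,0],[0,0,0.04,0],[0,0,0.03,0],[0,0,0.02,0],[0,0,0.005,0],[0,0,0,0]])

```text
t: 16.25
tcp_pos: [583.2, 364.5, 46.1]
eef_rot: [-1.91, -2.494, 0.002]
wrist_force: [0.1, 0.0, -0.4]
gripper_width: 87.5
grasp_force: 0.0
```

Call:
move_arm(commands=[[0,0,0,0],[0,0,0,0],[0,0,0,0],[0,0,0,0],[0,0,0,0],[0,0,0,0]], fingers=1)

```text
t: 16.85
tcp_pos: [583.4, 365.8, 47.5]
eef_rot: [1.908, 2.495, 0.001]
wrist_force: [-1.1, -1.1, 6.3]
gripper_width: 57.0
grasp_force: 30.0
```

Call:
move_arm(commands=[[0,0,-0.03,0],[0,0,-0.04,0],[0,0,-0.04,0],[0,0,-0.04,0],[0,0,0,0],[0,0,0,0],[0,0,0,0]])

```text
t: 17.55
tcp_pos: [582.1, 364.9, 194.7]
eef_rot: [-1.908, -2.495, 0.005]
wrist_force: [-0.0, 0.7, -2.8]
gripper_width: 57.4
grasp_force: 30.0
```

Run:
```python
from h import *
pos,h,s=head(); print(pos,h)
plan((470,200,195,None),(598.5,18,195,None))
```

```text
[582.09703729 364.93768998 194.73927254] 0.26502811105579727
(470, 200, 195, None) 5
   [[-0.026,-0.03,-0.0,-0.0],[-0.026,-0.03,-0.0,-0.0],[-0.026,-0.03,-0.0,-0.0],[-0.026,-0.031,-0.0,-0.0],[-0.026,-0.03,-0.0,-0.0]]
(598.5, 18, 195, None) 6
   [[-0.035,0.013,-0.0,-0.0],[-0.035,0.013,-0.0,-0.0],[-0.035,0.012,-0.0,-0.0],[-0.035,0.013,-0.0,-0.0],[-0.035,0.012,-0.0,-0.0],[-0.034,0.013,-0.0,-0.0]]
```

Call:
move_arm(commands=[[-0.026,-0.03,0,0],[-0.026,-0.03,0,0],[-0.026,-0.03,0,0],[-0.026,-0.031,0,0],[-0.026,-0.03,0,0]])

```text
t: 18.05
tcp_pos: [469.1, 198.9, 194.6]
eef_rot: [-1.907, -2.494, 0.006]
wrist_force: [0.5, -0.6, -1.9]
gripper_width: 57.0
grasp_force: 30.0
```

Call:
move_arm(commands=[[-0.035,0.013,0,0],[-0.035,0.013,0,0],[-0.035,0.012,0,0],[-0.035,0.013,0,0],[-0.035,0.012,0,0],[-0.034,0.013,0,0],[0,0,0,0],[0,0,0,0]])

```text
t: 18.85
tcp_pos: [598.5, 18.2, 194.6]
eef_rot: [-1.909, -2.491, 0.003]
wrist_force: [0.0, -0.4, -1.9]
gripper_width: 57.2
grasp_force: 30.0
```

Call:
move_arm(commands=[[0,0,0.04,0],[0,0,0.03,0],[0,0,0,0],[0,0,0,0]])

```text
t: 19.25
tcp_pos: [598.6, 19.7, 126.2]
eef_rot: [-1.906, -2.495, 0.002]
wrist_force: [0.6, -0.4, -1.4]
gripper_width: 56.7
grasp_force: 30.0
```

Run:
```python
from h import *
pos,h,s=head(); print(pos,h)
P=[robot.grab_frame(n) for n in ("wrist","side")]; save(P[0],"w6.png")
for p in P:
  for r in robot.regions_of("jar",p)[:1]: print(r["confidence"],r["rect"],fit([(p,r["pixels"])],"jar",pos[:2],None,pos[2]-45.5))
  for r in robot.regions_of("coaster_a",p)[:4]: print(r["confidence"],r["rect"],fit([(p,r["pixels"])],"coaster_a",(598.5,18)))
```

```text
[598.5765693   19.70447318 126.2203515 ] 0.26616100635898904
0.74 [217.1, 194.4, 337.8, 359.2] (array([594.6,  23.9]), np.float64(0.575))
0.97 [83.7, 1.0, 157.7, 17.0] (array([ 820.1, -256.5]), np.float64(0.999))
0.89 [221.6, 152.8, 326.4, 224.9] (array([597.4,  17.8]), np.float64(0.95))
0.56 [262.4, 161.9, 287.8, 205.8] (array([599.9,  16.6]), np.float64(0.687))
0.64 [253.3, 214.1, 291.7, 238.2] (array([600.5,  20.2]), np.float64(0.12))
0.64 [151.1, 217.4, 188.6, 247.1] (array([2403.8, 1704.8]), np.float64(1.0))
0.63 [262.3, 297.7, 307.2, 335.9] (array([2403.8, 1704.8]), np.float64(1.0))
```

View pics/w6.png

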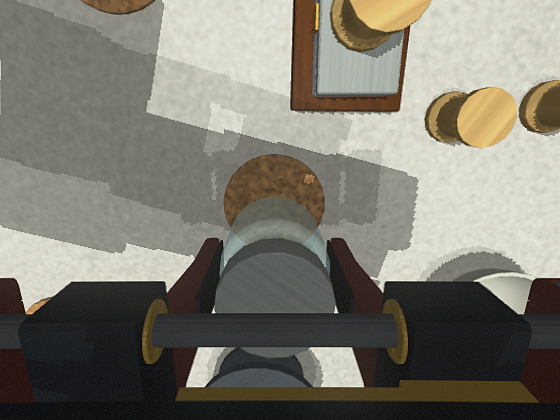

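The coaster shows at about (275,200) with the jar centred over it. I'll lower it until it touches.

Call:
move_arm(commands=[[0,0,0.04,0],[0,0,0.02,0],[0,0,0.01,0],[0,0,0.003,0],[0,0,0,0],[0,0,0,0]])

```text
t: 20.15
tcp_pos: [600.5, 18.8, 54.8]
eef_rot: [1.908, 2.494, 0.002]
wrist_force: [1.1, 1.0, -0.9]
gripper_width: 56.9
grasp_force: 30.0
```

Call:
move_arm(commands=[[0,0,0.001,0],[0,0,0,0],[0,0,0,0]])

```text
t: 20.45
tcp_pos: [599.9, 18.8, 53.1]
eef_rot: [1.908, 2.495, 0.001]
wrist_force: [0.1, -0.2, -2.4]
gripper_width: 57.2
grasp_force: 30.0
```

Call:
move_arm(commands=[[0,0,0.001,0],[0,0,0,0],[0,0,0,0]])

```text
t: 20.75
tcp_pos: [599.9, 18.8, 52.5]
eef_rot: [1.908, 2.495, 0.001]
wrist_force: [-1.8, 0.3, 6.0]
gripper_width: 57.0
grasp_force: 30.0
```

Call:
move_arm(commands=[[0,0,0.001,0],[0,0,0,0],[0,0,0,0]])

```text
t: 21.05
tcp_pos: [599.9, 18.8, 52.4]
eef_rot: [1.908, 2.495, 0.001]
wrist_force: [-4.6, -0.6, 13.8]
gripper_width: 57.2
grasp_force: 30.0
```

Down. Release, lift, and go to the cup.

Call:
move_arm(commands=[[0,0,0,0],[0,0,0,0],[0,0,0,0],[0,0,0,0]], fingers=-1)

```text
t: 21.45
tcp_pos: [599.6, 18.8, 50.5]
eef_rot: [-1.908, -2.495, 0.0]
wrist_force: [0.0, 0.1, -0.2]
gripper_width: 85.2
grasp_force: 0.0
```

Call:
move_arm(commands=[[0,0,-0.02,0],[0,0,-0.04,0],[0,0,-0.04,0],[0,0,-0.04,0],[0,0,0,0]])

```text
t: 21.95
tcp_pos: [603.0, 18.8, 196.2]
eef_rot: [1.904, 2.489, 0.009]
wrist_force: [0.1, 0.6, 0.4]
gripper_width: 87.9
grasp_force: 0.0
```

Run:
```python
from h import *
pos,h,s=head(); print(pos,h)
plan((578.5,-372.5,190,None))
```

```text
[603.00165418  18.84991423 196.24908093] 0.2650175164165139
(578.5, -372.5, 190, None) 10
   [[-0.037,-0.013,0.001,-0.0],[-0.037,-0.013,0.001,-0.0],[-0.037,-0.013,0.001,-0.0],[-0.037,-0.012,0.0,-0.0],[-0.037,-0.013,0.001,-0.0],[-0.037,-0.012,0.0,-0.0],[-0.037,-0.013,0.001,-0.0],[-0.037,-0.012,0.0,-0.0]]
   [[-0.038,-0.013,0.001,-0.0],[-0.037,-0.012,0.0,-0.0]]
```

Call:
move_arm(commands=[[-0.037,-0.012,0,0],[-0.037,-0.012,0,0],[-0.037,-0.012,0,0],[-0.037,-0.012,0,0],[-0.037,-0.013,0,0],[-0.037,-0.012,0,0],[-0.037,-0.013,0,0],[-0.037,-0.012,0,0]])

```text
t: 22.75
tcp_pos: [581.8, -293.9, 189.5]
eef_rot: [-1.908, -2.494, 0.0]
wrist_force: [0.3, 0.0, 0.1]
gripper_width: 87.7
grasp_force: 0.0
```

Call:
move_arm(commands=[[-0.038,-0.013,0,0],[-0.037,-0.012,0,0],[0,0,0,0],[0,0,0,0],[0,0,0,0]])

```text
t: 23.25
tcp_pos: [577.8, -370.3, 189.8]
eef_rot: [-1.907, -2.495, -0.0]
wrist_force: [0.1, 0.3, -0.2]
gripper_width: 88.0
grasp_force: 0.0
```

Run:
```python
from h import *
pos,h,s=head(); print(pos,h,s["qpos"])
p=robot.grab_frame("wrist"); save(p,"w7.png")
for r in robot.regions_of("cup",p)[:2]: print(r["confidence"],r["rect"],fit([(p,r["pixels"])],"cup",(578.5,-372.5)))
p=robot.grab_frame("side")
for r in robot.regions_of("jar",p)[:1]: print(r["confidence"],r["rect"],fit([(p,r["pixels"])],"jar",(600,18),None,5))
```

```text
[ 577.75176609 -370.29728504  189.8049198 ] 0.26546710825644115 [-5.87422247e-01  5.62690223e-01  1.51520209e+00  2.89367894e-04
  1.06541211e+00 -8.53028987e-01]
0.62 [238.9, 161.0, 311.5, 246.2] (array([ 576.1, -370.7]), np.float64(0.053))
0.69 [260.4, 187.9, 289.0, 233.0] (array([601.1,  17.2]), np.float64(0.16))
```

View pics/w7.png

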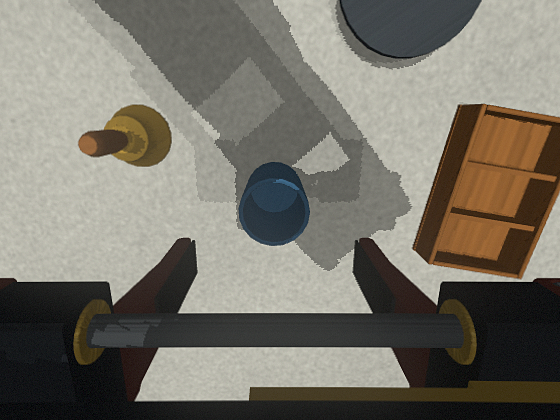

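The jar reads (601,17), on its coaster. The cup at (274,205) is centred between the open fingers, so I'll descend and grip.

Call:
move_arm(commands=[[-0.001,0,0.04,0],[0,0,0.04,0],[0,0,0.03,0],[0,0,0.018,0],[0,0,0.007,0],[0,0,0,0]])

```text
t: 24.05
tcp_pos: [578.4, -372.2, 55.4]
eef_rot: [-1.908, -2.495, 0.0]
wrist_force: [0.5, 0.3, 0.0]
gripper_width: 87.9
grasp_force: 0.0
```

Call:
move_arm(commands=[[0,0,0,0],[0,0,0,0],[0,0,0,0],[0,0,0,0],[0,0,0,0],[0,0,0,0]], fingers=1)

```text
t: 24.65
tcp_pos: [578.6, -372.8, 56.6]
eef_rot: [1.908, 2.495, -0.0]
wrist_force: [-0.7, 0.4, 5.7]
gripper_width: 57.7
grasp_force: 30.0
```

Call:
move_arm(commands=[[0,0,-0.03,0],[0,0,-0.04,0],[0,0,-0.04,0],[0,0,-0.03,0],[0,0,0,0],[0,0,0,0],[0,0,0,0]])

```text
t: 25.35
tcp_pos: [577.1, -371.6, 193.3]
eef_rot: [-1.906, -2.492, 0.0]
wrist_force: [-0.0, -0.1, -1.8]
gripper_width: 57.7
grasp_force: 30.0
```

Run:
```python
from h import *
pos,h,s=head(); print(pos,h)
plan((435,-169,194,None))
```

```text
[ 577.14641352 -371.6365561   193.27720199] 0.2650021879802038
(435, -169, 194, None) 7
   [[0.033,-0.012,-0.0,-0.0],[0.033,-0.012,-0.0,-0.0],[0.033,-0.012,-0.0,-0.0],[0.033,-0.012,-0.0,-0.0],[0.034,-0.012,-0.0,-0.0],[0.033,-0.012,-0.0,-0.0],[0.034,-0.012,-0.001,-0.0]]
```

Call:
move_arm(commands=[[0.033,-0.012,0,0],[0.033,-0.012,0,0],[0.033,-0.012,0,0],[0.033,-0.012,0,0],[0.034,-0.012,0,0],[0.033,-0.012,0,0],[0.034,-0.012,0,0]])

```text
t: 26.05
tcp_pos: [434.2, -168.1, 193.8]
eef_rot: [-1.907, -2.492, 0.001]
wrist_force: [0.8, 0.2, -1.9]
gripper_width: 57.5
grasp_force: 30.0
```

Call:
move_arm(commands=[[0,0,0.03,0],[0,0,0.03,0],[0,0,0,0],[0,0,0,0],[0,0,0,0]])

```text
t: 26.55
tcp_pos: [436.7, -169.9, 136.2]
eef_rot: [1.909, 2.495, 0.0]
wrist_force: [0.3, 0.3, -1.5]
gripper_width: 57.5
grasp_force: 30.0
```

Run:
```python
from h import *
pos,h,s=head(); print(pos,h)
P=[robot.grab_frame(n) for n in ("wrist","side")]; save(P[0],"w8.png")
for p in P:
  for r in robot.regions_of("cup",p)[:1]: print(r["confidence"],r["rect"],fit([(p,r["pixels"])],"cup",pos[:2],None,pos[2]-55.5))
  for r in robot.regions_of("coaster_a",p)[:4]: print(r["confidence"],r["rect"],fit([(p,r["pixels"])],"coaster_a",(435,-169)))
```

```text
[ 436.6936869  -169.90908982  136.15598402] 0.2647026326083096
0.76 [203.7, 185.9, 345.5, 364.6] (array([ 435. , -166.8]), np.float64(0.351))
0.91 [222.3, 146.7, 320.3, 223.3] (array([ 433.3, -168. ]), np.float64(1.01))
0.74 [476.3, 0.0, 560.0, 92.1] (array([ 656.6, -443.5]), np.float64(1.0))
0.62 [270.1, 239.1, 308.6, 297.9] (array([ 437.6, -169.4]), np.float64(0.913))
0.73 [264.2, 294.2, 310.0, 335.0] (array([ 437.1, -168.7]), np.float64(0.108))
0.62 [150.6, 218.7, 193.9, 243.5] (array([2316.8, 1211.7]), np.float64(1.0))
```

View pics/w8.png

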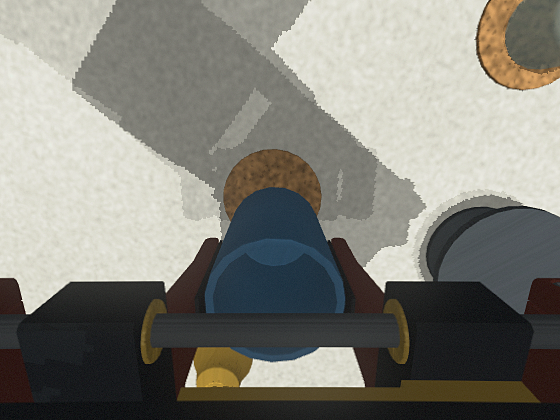

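The cup is centred over the front coaster, which shows at (272,195). I'll lower it.

Call:
move_arm(commands=[[0,0,0.04,0],[0,0,0.02,0],[0,0,0.01,0],[0,0,0.003,0],[0,0,0,0],[0,0,0,0]])

```text
t: 27.45
tcp_pos: [436.9, -169.9, 63.5]
eef_rot: [1.908, 2.494, 0.001]
wrist_force: [0.3, -0.3, -1.3]
gripper_width: 57.9
grasp_force: 30.0
```

Call:
move_arm(commands=[[0,0,0.001,0],[0,0,0,0],[0,0,0,0]])

```text
t: 27.75
tcp_pos: [436.5, -169.7, 62.1]
eef_rot: [1.908, 2.495, 0.0]
wrist_force: [-0.6, -0.3, -1.3]
gripper_width: 57.4
grasp_force: 30.0
```

Call:
move_arm(commands=[[0,0,0.001,0],[0,0,0,0],[0,0,0,0]])

```text
t: 28.05
tcp_pos: [436.5, -169.7, 61.5]
eef_rot: [1.908, 2.495, 0.0]
wrist_force: [-1.2, 1.0, 9.2]
gripper_width: 57.8
grasp_force: 30.0
```

Call:
move_arm(commands=[[0,0,0.001,0],[0,0,0,0],[0,0,0,0]])

```text
t: 28.35
tcp_pos: [436.5, -169.7, 61.4]
eef_rot: [1.908, 2.495, 0.0]
wrist_force: [-6.6, 2.5, 25.1]
gripper_width: 57.4
grasp_force: 30.0
```

Call:
move_arm(commands=[[0,0,-0.001,0],[0,0,0,0]])

```text
t: 28.55
tcp_pos: [436.5, -169.7, 61.5]
eef_rot: [1.908, 2.495, 0.0]
wrist_force: [-2.3, 1.7, 12.2]
gripper_width: 57.7
grasp_force: 30.0
```

Call:
move_arm(commands=[[0,0,0,0],[0,0,0,0],[0,0,0,0],[0,0,0,0]], fingers=-1)

```text
t: 28.95
tcp_pos: [436.2, -169.6, 60.5]
eef_rot: [-1.908, -2.495, 0.0]
wrist_force: [-1.1, 1.3, -0.4]
gripper_width: 85.6
grasp_force: 0.0
```

Call:
move_arm(commands=[[0,0,-0.02,0],[0,0,-0.04,0],[0,0,-0.04,0],[0,0,-0.04,0],[0,0,0,0],[0,0,0,0],[0,0,0,0]])

```text
t: 29.65
tcp_pos: [435.4, -169.2, 199.5]
eef_rot: [-1.907, -2.494, 0.001]
wrist_force: [0.7, 0.6, 0.4]
gripper_width: 87.9
grasp_force: 0.0
```

Run:
```python
from h import *
pos,h,s=head(); print(pos,h)
plan((431,-355,170,None))
```

```text
[ 435.3655705  -169.22166074  199.48080639] 0.26503265919129426
(431, -355, 170, None) 5
   [[-0.036,-0.011,0.006,-0.0],[-0.036,-0.01,0.006,-0.0],[-0.035,-0.011,0.006,-0.0],[-0.036,-0.01,0.006,-0.0],[-0.035,-0.011,0.005,-0.0]]
```

Call:
move_arm(commands=[[-0.036,-0.011,0,0],[-0.036,-0.01,0,0],[-0.036,-0.011,0.006,0],[-0.036,-0.01,0.01,0],[-0.035,-0.011,0.012,0],[0,0,0,0],[0,0,0,0],[0,0,0,0]])

```text
t: 30.45
tcp_pos: [431.4, -354.9, 171.7]
eef_rot: [-1.907, -2.494, -0.001]
wrist_force: [-0.6, 0.5, 0.4]
gripper_width: 87.7
grasp_force: 0.0
```

Run:
```python
from h import *
pos,h,s=head(); print(pos,h)
p=robot.grab_frame("wrist"); save(p,"w9.png")
for r in robot.regions_of("bell",p)[:2]: print(r["confidence"],r["rect"],fit([(p,r["pixels"])],"bell",(431,-355)))
p=robot.grab_frame("side")
for r in robot.regions_of("cup",p)[:1]: print(r["confidence"],r["rect"],fit([(p,r["pixels"])],"cup",(436,-169),None,5))
```

```text
[ 431.40116127 -354.88405595  171.6565195 ] 0.2653321374388731
0.91 [239.4, 160.6, 301.7, 226.7] (array([ 428.3, -354.8]), np.float64(0.024))
0.62 [268.2, 268.0, 304.6, 326.3] (array([ 439.3, -168.1]), np.float64(0.067))
```

View pics/w9.png

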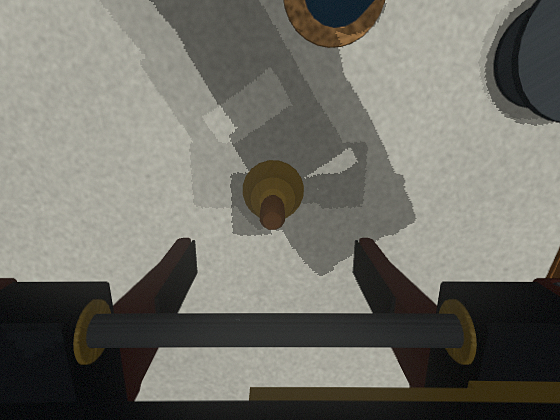

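The bell is at (273,190), between the open fingers and standing clear. Descend and grip the handle.

Call:
move_arm(commands=[[0,-0.001,0.04,0],[0,0,0.035,0],[0,0,0.02,0],[0,0,0.008,0],[0,0,0,0],[0,0,0,0]])

```text
t: 31.25
tcp_pos: [431.7, -356.8, 70.7]
eef_rot: [1.907, 2.495, -0.0]
wrist_force: [0.2, 0.1, -0.3]
gripper_width: 88.0
grasp_force: 0.0
```

Call:
move_arm(commands=[[0,0,0,0],[0,0,0,0],[0,0,0,0],[0,0,0,0],[0,0,0,0],[0,0,0,0],[0,0,0,0],[0,0,0,0]], fingers=1)

```text
t: 32.05
tcp_pos: [431.0, -356.4, 69.6]
eef_rot: [-1.908, -2.495, -0.0]
wrist_force: [-0.2, -1.5, 0.3]
gripper_width: 27.3
grasp_force: 0.0
```

Call:
move_arm(commands=[[0,0,0,0],[0,0,-0.02,0],[0,0,-0.04,0],[0,0,-0.04,0],[0,0,-0.02,0],[0,0,0,0],[0,0,0,0]])

```text
t: 32.75
tcp_pos: [430.6, -356.2, 189.1]
eef_rot: [-1.908, -2.495, -0.0]
wrist_force: [0.5, 0.3, -1.4]
gripper_width: 19.2
grasp_force: 30.0
```

Run:
```python
from h import *
pos,h,s=head(); print(pos,h)
P=[robot.grab_frame(n) for n in("top","side")]
for p in P:
    for r in robot.regions_of("iron_stand",p)[:1]:
        print(r["rect"],fit([(p,r["pixels"])],"iron_stand",(633,-171)))
plan((632.5,-171,190,None))
```

```text
[ 430.63453723 -356.15621723  189.06842931] 0.265003760222753
[327.3, 184.8, 381.5, 231.6] (array([ 634.8, -170.2]), np.float64(0.052))
[328.3, 222.1, 375.5, 270.8] (array([ 631.5, -162.7]), np.float64(0.444))
(632.5, -171, 190, None) 7
   [[0.018,0.035,-0.0,-0.0],[0.018,0.035,-0.0,-0.0],[0.018,0.035,-0.0,-0.0],[0.018,0.035,-0.001,-0.0],[0.018,0.035,-0.0,-0.0],[0.018,0.034,-0.001,-0.0],[0.017,0.035,-0.0,-0.0]]
```

Call:
move_arm(commands=[[0.018,0.035,0,0],[0.018,0.035,0,0],[0.018,0.035,0,0],[0.018,0.035,0,0],[0.018,0.035,0,0],[0.018,0.034,0,0],[0.017,0.035,0,0],[0,0,0,0]])

```text
t: 33.75
tcp_pos: [636.5, -168.7, 188.3]
eef_rot: [-1.904, -2.499, -0.001]
wrist_force: [0.1, 0.5, -1.4]
gripper_width: 19.5
grasp_force: 30.0
```

Call:
move_arm(commands=[[0,0,0,0],[0,0,0,0],[0,0,0.03,0],[0,0,0,0],[0,0,0,0],[0,0,0,0]])

```text
t: 34.35
tcp_pos: [633.9, -172.7, 160.7]
eef_rot: [1.909, 2.494, 0.0]
wrist_force: [0.6, 0.2, -2.1]
gripper_width: 19.5
grasp_force: 30.0
```

Run:
```python
from h import *
pos,h,s=head(); print(pos,h)
P=[robot.grab_frame(n) for n in ("wrist","side")]
for n,p in zip("ws",P):
  for r in robot.regions_of("iron_stand",p)[:1]: print(r["confidence"],r["rect"],fit([(p,r["pixels"])],"iron_stand",(633,-171)))
  for r in robot.regions_of("bell",p)[:1]:
    print(r["confidence"],r["rect"])
    for dz in (60,64,68,72): print(dz,fit([(p,r["pixels"])],"bell",pos[:2],None,pos[2]-dz))
im=np.hstack([P[0]["img"][:,80:480],cv2.resize(P[1]["img"][100:310,250:450],(400,420))])[...,::-1]
cv2.imwrite("pics/wb.png",im)
```

```text
[ 633.8593749 -172.664504   160.6551565] 0.2641100455332282
0.6 [206.7, 132.3, 347.4, 250.5] (array([ 633.2, -169.5]), np.float64(0.883))
0.64 [225.9, 178.2, 317.4, 308.6]
60 (array([ 631.2, -166.1]), np.float64(0.22))
64 (array([ 631.7, -168. ]), np.float64(0.163))
68 (array([ 632.3, -170.3]), np.float64(0.115))
72 (array([ 632.6, -171.7]), np.float64(0.093))
0.8 [327.4, 226.1, 383.9, 274.5] (array([ 615.5, -182.1]), np.float64(0.255))
0.67 [340.5, 205.4, 374.9, 237.3]
60 (array([ 626.9, -176.5]), np.float64(0.457))
64 (array([ 631.3, -173.2]), np.float64(0.457))
68 (array([ 635.1, -171.6]), np.float64(0.44))
72 (array([ 639.6, -169. ]), np.float64(0.43))
```

View pics/wb.png

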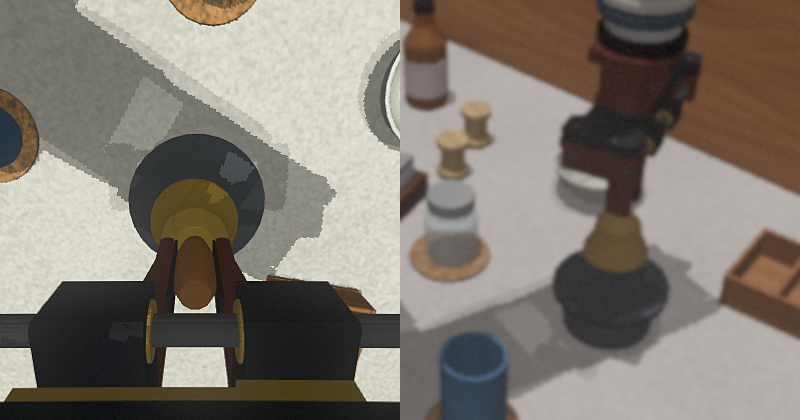

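The bell hangs upright at (194,210) over the stand top, with the stand centred at about (196,193) in the left pane. I'll lower it until it touches, expecting TCP z≈119.

Call:
move_arm(commands=[[0.001,0,0.02,0],[0,0,0.012,0],[0,0,0.004,0],[0,0,0,0],[0,0,0,0],[0,0,0,0],[0,0,0,0]])

```text
t: 35.35
tcp_pos: [633.8, -171.1, 124.3]
eef_rot: [1.908, 2.495, 0.001]
wrist_force: [-1.6, 0.2, -1.9]
gripper_width: 19.3
grasp_force: 30.0
```

Call:
move_arm(commands=[[0,0,0.002,0],[0,0,0,0],[0,0,0,0]])

```text
t: 35.65
tcp_pos: [633.4, -171.0, 121.7]
eef_rot: [-1.908, -2.495, 0.0]
wrist_force: [0.1, -0.3, -1.2]
gripper_width: 19.3
grasp_force: 30.0
```

Call:
move_arm(commands=[[0,0,0.001,0],[0,0,0,0],[0,0,0,0]])

```text
t: 35.95
tcp_pos: [633.4, -171.0, 120.6]
eef_rot: [-1.908, -2.495, 0.0]
wrist_force: [0.0, 0.6, -2.5]
gripper_width: 19.2
grasp_force: 30.0
```

Call:
move_arm(commands=[[0,0,0.001,0],[0,0,0,0],[0,0,0,0]])

```text
t: 36.25
tcp_pos: [633.5, -171.0, 119.6]
eef_rot: [-1.908, -2.495, 0.0]
wrist_force: [-0.1, 0.3, -1.7]
gripper_width: 19.1
grasp_force: 30.0
```

Call:
move_arm(commands=[[0,0,0.001,0],[0,0,0,0],[0,0,0,0]])

```text
t: 36.55
tcp_pos: [633.6, -171.1, 119.4]
eef_rot: [1.908, 2.495, 0.0]
wrist_force: [-2.5, -0.3, 5.5]
gripper_width: 19.0
grasp_force: 30.0
```

Contact. Release, then rise and clear the view.

Call:
move_arm(commands=[[0,0,0,0],[0,0,0,0],[0,0,0,0],[0,0,0,0],[0,0,0,0],[0,0,0,0],[0,0,0,0]], fingers=-1)

```text
t: 37.25
tcp_pos: [633.5, -171.0, 118.7]
eef_rot: [1.908, 2.495, 0.0]
wrist_force: [-0.3, 0.5, 0.0]
gripper_width: 71.5
grasp_force: 0.0
```

Call:
move_arm(commands=[[0,0,-0.02,0],[0,0,-0.04,0],[0,0,-0.04,0],[0,0,-0.03,0],[0,0,0,0]])

```text
t: 37.75
tcp_pos: [636.0, -171.7, 254.0]
eef_rot: [1.904, 2.489, 0.005]
wrist_force: [0.3, -0.3, 0.3]
gripper_width: 87.8
grasp_force: 0.0
```

Call:
move_arm(commands=[[-0.04,-0.01,0,0],[-0.04,-0.01,0,0],[-0.04,-0.01,0,0],[-0.04,-0.01,0,0],[-0.04,-0.01,0,0],[-0.04,-0.01,0,0],[0,0,0,0],[0,0,0,0]])

```text
t: 38.55
tcp_pos: [637.5, -418.8, 246.8]
eef_rot: [-1.909, -2.492, -0.0]
wrist_force: [0.2, 0.2, -0.1]
gripper_width: 88.0
grasp_force: 0.0
```

Run:
```python
from h import *
print(head()[:2])
P=[robot.grab_frame(n) for n in("top","side")]
G=dict(bell=(633,-171,None,50),jar=(600,18,None,5),cup=(436,-169,None,5),tin=(614,161,1.84,30),spool=(614,161,None,60),riser=(614,161,.26,0),iron_stand=(633,-171,None,0))
for n,p in zip(("top","side"),P):
    for th,g in G.items():
        rs=robot.regions_of(th,p); u0=proj(p,[[g[0],g[1],g[3]+20]])[0]
        if rs:
            r=min(rs,key=lambda r:np.hypot(*(np.argwhere(r["pixels"]).mean(0)[::-1]-u0)))
            print(n,th,fit([(p,r["pixels"])],th,g[:2],g[2],g[3]))
im=np.hstack([p["img"] for p in P])[...,::-1]
im=np.hstack([cv2.resize(P[0]["img"][120:330,160:400],(400,350)),cv2.resize(P[1]["img"][120:350,160:420],(400,350))])[...,::-1]
cv2.imwrite("pics/end.png",im)
```

```text
(array([ 637.52522504, -418.83314248,  246.8104707 ]), np.float64(0.2631597314671537))
top bell (array([ 633. , -172.4]), np.float64(0.057))
top jar (array([595.5,  15.9]), np.float64(0.17))
top cup (array([ 436.5, -172. ]), np.float64(0.128))
top tin (array([612.9, 160.7, 188.9]), np.float64(0.511))
top spool (array([614.2, 159.4]), np.float64(0.087))
top riser (array([614.4, 160.5,  25.1]), np.float64(1.423))
top iron_stand (array([ 634.3, -172.7]), np.float64(0.538))
side bell (array([ 636.4, -169. ]), np.float64(0.085))
side jar (array([602.8,  19. ]), np.float64(0.162))
side cup (array([ 438.3, -168.4]), np.float64(0.068))
side tin (array([615.6, 163.5, 177. ]), np.float64(0.401))
side spool (array([615.6, 160.2]), np.float64(0.146))
side riser (array([614.8, 162.7,  27. ]), np.float64(0.935))
side iron_stand (array([ 615.5, -182.2]), np.float64(0.694))
```

View pics/end.png

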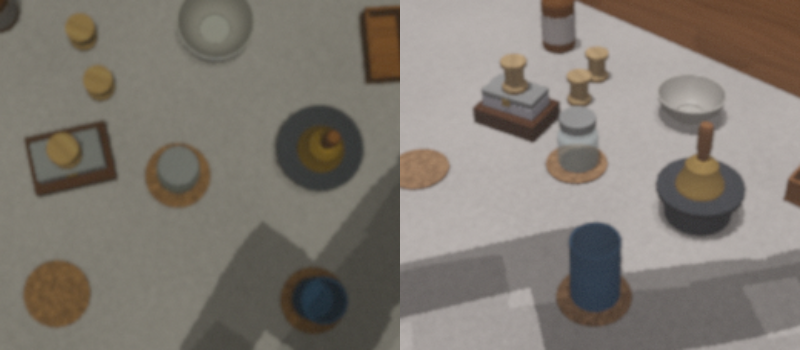

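The end picture shows every item upright and centred: the spool on the tin on the riser (left pane (65,155)), jar (178,170), bell (322,148) and cup (318,300). All measured offsets are within about 5 mm, so I'm handing the job in.

```bash
python3 -c "
from plant import robot
print(robot.close_job())"
```

```text
the job is handed in; nothing more can be done
None
```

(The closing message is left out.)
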